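# Flip a slide cassette face down onto a scanner and start the scan

### The job

Turn the orange slide cassette over and lay it face down on the raised glass window of the white slide scanner, centred on the window and lined up with it, then let go and press the scanner's green start button. The blue drying stand can hold the cassette upright while you change your grip. Do not drop the cassette, do not press start before the cassette lies face down on the window, and leave the bottle, tube rack and tip box where they are.

Things in the scene. Friction and masses are not known exactly. Their poses are not given: they have to be found in the camera images.
- cassette: orange slide cassette, a rigid plate 64 mm (its x) by 96 mm (y) by 14 mm thick (z), 0.11 to 0.23 kg, no handle: grip it across the 64 mm width. Origin at the centre of its back (black panel); z points out of the face, which carries three glass slides with white label ends. It starts face up (z up), centred within 6 mm on the loading block, long side roughly along world y
- cassette_face (a point): centre of the cassette's face (14 mm along z from the origin)
- loading_block: fixed white block under the cassette: 44 mm (x) by 80 mm (y), top 35 mm above the bench, on a metal foot 90 x 110 x 5 mm; origin at the centre of its underside. The cassette overhangs it by about 10 mm along each long side, so fingers can reach past the cassette's edges
- stand: fixed blue drying stand, base 90 (x) by 120 (y) by 8 mm, origin at the centre of its underside. Its slot runs along x: walls 48 mm long, 20 mm apart (in y) up to 34 mm above the bench, then lips flared to 39 mm apart at 47 mm. A cassette stood on its 64 mm end in the slot stays upright, leaning up to about 13 degrees in y
- stand_slot (a point): centre of the slot's floor, 8 mm above the bench; axes as the stand
- scanner: fixed white scanner, housing 200 (x) by 200 (y) by 45 mm high, origin at the centre of its underside. A pedestal 44 (x) by 96 mm (y) in the middle of its top carries the glass window, 75 mm above the bench. The cassette goes on it with its long side along the scanner's y, either way round: ends flush with the pedestal's, 10 mm overhang at each long side
- window (a point): centre of the glass window's upper surface, 75 mm above the bench; axes as the scanner
- start_top (a point): centre of the top of the green start button (26 mm across) in a black collar on the scanner's housing, 67 mm above the bench; it is pressed straight down
- start (a joint): travel of the start button: 0 up, 0.006 m fully down; springs back; about 4 N presses it fully
- bottle: glass bottle with blue cap, 60 mm across, about 130 mm high, loose; origin at the centre of its underside; leave alone
- tube_rack: red tube rack 70 x 150 x 46 mm, loose; origin at the centre of its underside; leave alone
- tip_box: white and yellow pipette tip box 80 x 115 x 60 mm, loose; origin at the centre of its underside; leave alone

How it is judged:
On the way, in this order (a step that is already met when the one before it is completed fails the run):
1. the cassette lies face down on the window, centred and lined up, let go (angle between cassette's own z axis and vertical above 3.05 rad and horizontal distance between cassette_face and window below 0.008 m and distance between cassette_face and window below 0.009 m and angle between the y axis of cassette and the y axis of scanner, either way round below 0.12 rad and contact force between the fingers and cassette below 0.1 N and linear speed of cassette below 0.02 m/s), for 0.2 s.
2. the start button is pressed (value of joint start above 0.004 m), for 0.05 s.
At the end, for the whole second after the job is handed in: The cassette rests face down on the scanner's window (within 5 degrees of level), its face's centre within 8 mm of the window's centre and its long side within 7 degrees of the scanner's y, at rest and released, and the start button, pressed at least 4 mm after that, has sprung back (angle between cassette's own z axis and vertical above 3.05 rad and horizontal distance between cassette_face and window below 0.008 m and distance between cassette_face and window below 0.009 m and angle between the y axis of cassette and the y axis of scanner, either way round below 0.12 rad and linear speed of cassette below 0.02 m/s and value of joint start below 0.002 m); the robot touches nothing.
It fails at once if start pressed before the cassette lies face down on the window (value of joint start above 0.003 m and (angle between cassette's own z axis and vertical below 3 rad or distance between cassette_face and window above 0.012 m)).
It fails at once if the cassette was dropped (falls free of the fingers faster than 0.5 m/s, some 13 mm of fall) (linear speed of cassette above 0.5 m/s and contact force between the fingers and cassette below 0.1 N).
It fails at once if the bottle, tube rack or tip box was moved by more than 20 mm (distance of any of bottle, tube_rack, tip_box from where it was at the start of the episode above 0.02 m).
It fails at once if the bottle was knocked over (angle between bottle's own z axis and vertical above 0.5 rad).
It also fails if it takes over 67 s, if anything falls off the work surface, if the arm or the gripper's body presses on something with over 40 N, if the wrist force passes 120 N, or if a joint passes its speed limit or range.

### The arm

A 6-joint arm with a two-finger parallel gripper is mounted at the origin on the work surface. World frame = base frame: x ahead of the robot, y to its left, z up, the work surface at z = 0. Lengths are in m, angles in rad, forces in N, time in s.
With the tool pointing down it reaches from about 0.3 to 0.85 m from the base axis. Payload 5.4 kg.
Tool frame: the origin (TCP) lies on the centre line of the jaws, within the pads' length; the fingertips stand 11 mm ahead of it and the grasp point (between the pads) lies 8 mm behind it (ctrl.tip_extent is the distance from the TCP to the fingertips, in m); z points along the fingers, y is the line along which they close (so a half turn about z gives the same grasp; the last joint's range is limited). The gripper opens to 85 mm and grips with 20 to 120 N. Pads are 22 mm wide; open, the fingers measure 114 mm over their backs; the gripper's body (76 mm by 85 mm) begins 54 mm behind the grasp point. The pads swing forward as they close: fully open they stand 13 mm farther back than shut.
Start: joints at [0.994, 0.158, 1.597, -0, 1.386, -0.21], TCP at [0.206, 0.537, 0.242] pointing down, gripper open.
Joint ranges: [-2.91, 2.91], [-0.94, 2.29], [0.18, 2.7], [-1.29, 4.43], [0.17, 2.64], [-3, 3]. Speed limits (rad/s): [2.57, 2.57, 3.14, 3.14, 3.14, 3.14].

### API

Orientations are given as a unit quaternion [w, x, y, z].
In Python, from station import ctrl gives the robot as it stands.
- The arm moves only by the shell command python3 shift.py 'ROWS' [FORCE]. ROWS is a JSON list of rows, 1 to 12 of them, each of 7 numbers: dx, dy, dz in m, then a rotation vector rx, ry, rz in rad, then the finger opening in m; each row is the pose to reach, as a shift and turn from the pose commanded when the command began, along the tool's axes at that moment; what a row does not reach only later rows make up. A row lasts 1/10 s, in which the tool goes at most 0.05 m and 0.15 rad, less where a joint would pass 70% of its speed; a pose out of reach is approached as far as the arm can. The fingers move at their own pace and stop on an object; FORCE is the grip in N (left out, the last holds). Time passes only in rows, so rows that do not move let the fingers close. It prints the time, the measured TCP pose, the force, the opening and the grip force at its end.
- ctrl.sense(): the state, without advancing time (a new reading comes with each control period).
- ctrl.capture(name): name is "scene" or "top"; returns the picture (384x512x3 uint8, red, green, blue); there is no depth.
- ctrl.camera_model(name): a dict with "fx", "fy", "cx", "cy" (pixels), "k1" (the pictures are not rectified: a ray, as slopes to the right and down, at radius r is drawn at 1 + k1 r^2 times it, then the intrinsics apply), "rvec" (rotation vector, rad) and "tvec" (3), from world to camera coordinates, as OpenCV has them. Camera axes: x right, y down, z forward; pixel columns grow to the right and rows downward; lengths in m; the calibration is good to about 2 mm. A picture is of the moment at which its call begins. camera_model takes no time and is no camera call.
- ctrl.sign_off(): hands the job in; it is judged then, once.
The state is a dict: "time": time; "joints": joint angles; "qd": joint speeds; "tau": joint torques, N m; "position": TCP position; "tool_rot": TCP orientation; "force": force on the tool from outside, world axes, zero at the start; "ft_torque": the same for the moment, N m; "finger_gap": finger opening in m; "gripper_force": force on a finger pad.
Only numpy, scipy, OpenCV 4.12 (cv2) and the standard library are available. Lean on these libraries where they do the work, as an engineer would, in place of code of your own. Each camera call takes 0.05 s, during which the arm holds its last target. There are 200 camera calls.

## Working session

There is one attempt and no reset: what is moved stays moved. The work goes in short steps, Python scripts to look and compute and a shell command to move; the robot and the scene stay as the last step left them, time stands still between calls to the robot, and variables do not carry over. Pictures are saved under pics/ and viewed, at most 10 in all, crops included, and the job is handed in when it is done.

```bash
ls; mkdir -p pics; python3 - <<'E'
from station import ctrl
import cv2
for n in ("scene","top"):
    im=ctrl.capture(n); cv2.imwrite(f"pics/{n}0.png",cv2.resize(im[:,:,::-1],(800,600),interpolation=cv2.INTER_CUBIC))
    print(n,ctrl.camera_model(n))
print(ctrl.sense(),ctrl.tip_extent)
E
```

```text
pics
shift.py
station.py
scene {'fx': 410.67902796647644, 'fy': 410.67902796647644, 'cx': 257.011512405344, 'cy': 192.10290478015474, 'k1': -0.1362120806349036, 'rvec': array([ 1.78996868,  2.05289383, -0.55822592]), 'tvec': array([ 0.09195257, -0.47909453,  1.47902103])}
top {'fx': 366.38474642102176, 'fy': 366.38474642102176, 'cx': 249.56382513364642, 'cy': 188.95948881086406, 'k1': -0.11845876140348384, 'rvec': array([ 2.1622336 , -2.10990492,  0.15559528]), 'tvec': array([-0.03844826,  0.61240491,  0.92335956])}
{'time': 0.1, 'joints': array([ 9.93894901e-01,  1.58969305e-01,  1.59812583e+00, -1.37240963e-05,
        1.38617724e+00, -2.10115397e-01]), 'qd': array([ 0.00150214, -0.00126288, -0.00220822, -0.00114389,  0.00117592,
       -0.00048107]), 'tau': array([ 1.59989850e-04, -3.96989751e+01, -3.32338679e+01, -3.69373802e-04,
        4.20766213e-03, -3.90656851e-05]), 'position': array([0.20594486, 0.53629317, 0.24141495]), 'tool_rot': array([-3.15798840e-04,  1.82365424e-01,  9.83230465e-01, -7.78253539e-04]), 'force': array([-0.70855342, -0.21834437, -0.15310791]), 'ft_torque': array([ 0.03827424,  0.01952659, -0.01321235]), 'gripper_force': 0.0, 'finger_gap': 0.08544656387263873} 0.011
```
View pics/scene0.png

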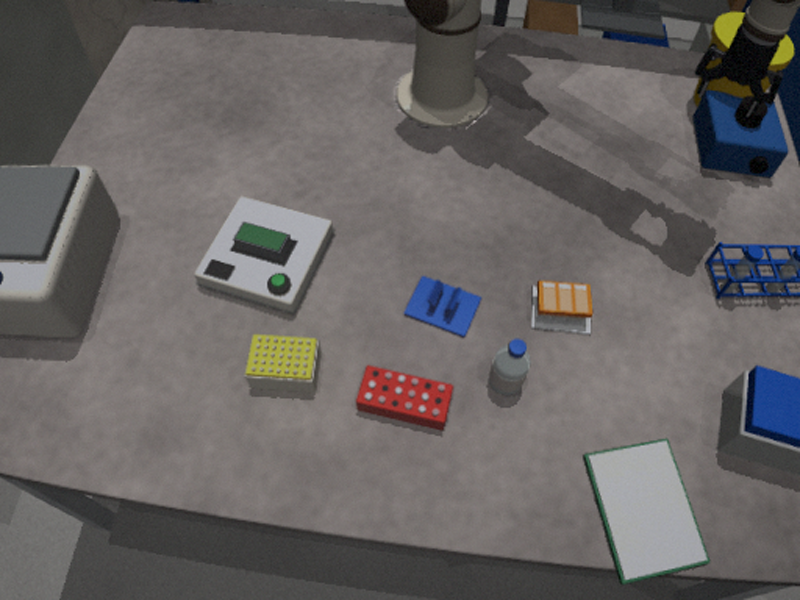

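View pics/top0.png

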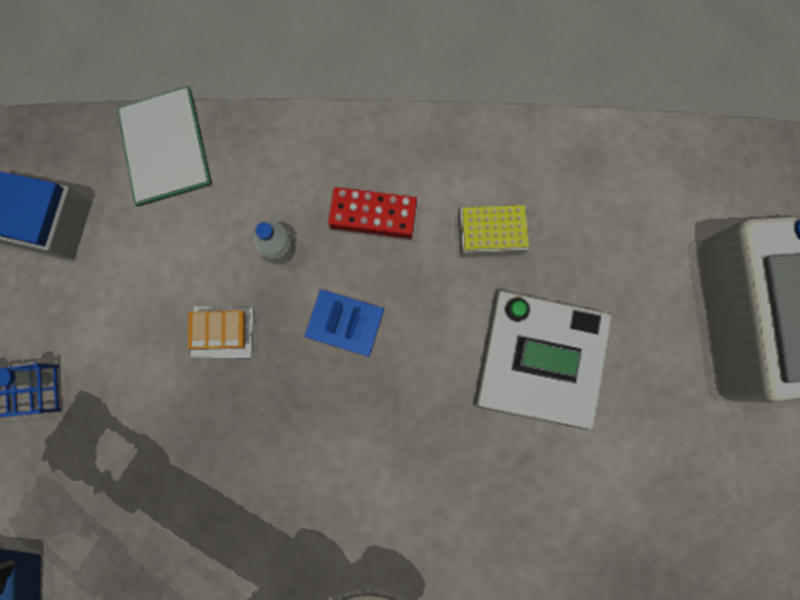

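The scene view shows the cassette at (565,298), stand at (443,305), scanner at (265,255) and button at (279,284). In the top view they are at (217,328), (345,322), (545,360) and (517,308). Next I enlarge these areas with pixel grids.

```bash
cat > mont.py <<'E'
import cv2,numpy as np
def crop(im,u0,v0,w,h,s,step=10):
    c=cv2.resize(im[v0:v0+h,u0:u0+w],None,fx=s,fy=s,interpolation=cv2.INTER_CUBIC)
    c=cv2.convertScaleAbs(c,alpha=1.3)
    for u in range(-(-u0//step)*step,u0+w,step):
        x=int((u-u0+.5)*s); cv2.line(c,(x,0),(x,6),(0,255,255),1); cv2.putText(c,str(u),(x-8,16),0,.33,(0,255,255),1)
    for v in range(-(-v0//step)*step,v0+h,step):
        y=int((v-v0+.5)*s); cv2.line(c,(0,y),(6,y),(0,255,255),1); cv2.putText(c,str(v),(8,y+4),0,.33,(0,255,255),1)
    return c
E
python3 - <<'E'
from station import ctrl
import cv2,numpy as np
from mont import crop
t=ctrl.capture("top")[:,:,::-1].copy(); s=ctrl.capture("scene")[:,:,::-1].copy()
cv2.imwrite("pics/t.png",t);cv2.imwrite("pics/s.png",s)
a=np.vstack([np.hstack([crop(t,112,183,66,50,6),crop(t,190,180,66,50,6)]),np.hstack([crop(s,328,170,66,50,6),crop(s,250,170,66,50,6)])])
cv2.imwrite("pics/m1.png",a)
cv2.imwrite("pics/m2.png",np.hstack([crop(t,299,180,100,100,4),crop(s,120,118,100,100,4)]))
E
```

View pics/m1.png

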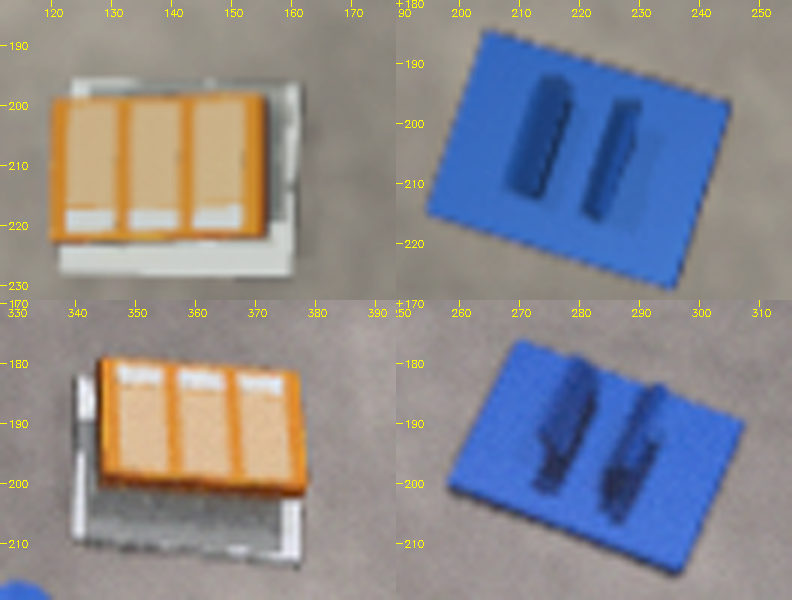

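View pics/m2.png

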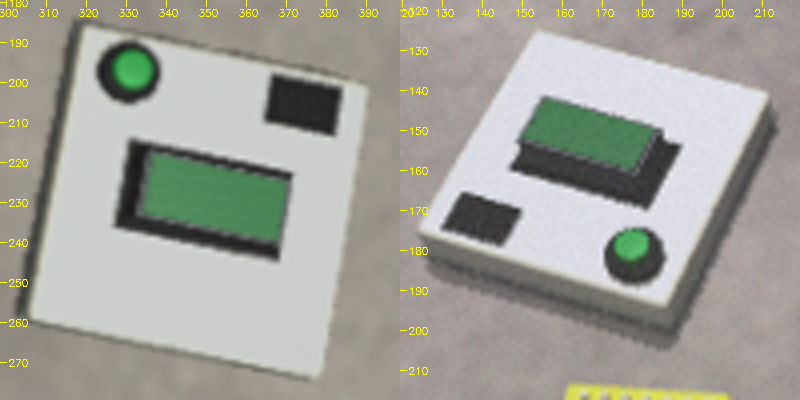

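The crops give readable corners for the cassette face, the stand base, the window, the housing and the button in both views. I triangulate them now.

```bash
cat > geo.py <<'E'
import cv2,numpy as np
from station import ctrl
def P(n):
    m=ctrl.camera_model(n); return np.array([[m['fx'],0,m['cx']],[0,m['fy'],m['cy']],[0,0,1]]),np.array([m['k1'],0,0,0.]),np.hstack([cv2.Rodrigues(m['rvec'])[0],m['tvec'].reshape(3,1)])
def und(n,p):
    K,d,M=P(n); return cv2.undistortPoints(np.array(p,float).reshape(-1,1,2),K,d).reshape(-1,2),M
def tri(pt,ps):
    a,A=und("top",pt); b,B=und("scene",ps)
    X=cv2.triangulatePoints(A,B,a.T,b.T); return (X[:3]/X[3]).T
def plane(n,p,z):
    a,M=und(n,p); R=M[:,:3]; c=-R.T@M[:,3]; d=np.c_[a,np.ones(len(a))]@R
    return c+d*((z-c[2])/d[:,2])[:,None]
def px(p,u0,v0,s): return np.array(p,float)/s+[u0-.5,v0-.5]
E
python3 - <<'E'
from geo import *
np.set_printoptions(precision=4,suppress=True)
D={}
D['cas']=(px([(53,98),(265,94),(262,237),(50,242)],112,183,6),px([(305,188),(103,178),(103,58),(298,73)],328,170,6),.049)
D['stand']=(px([(90,29),(336,103),(280,290),(31,213)],190,180,6),px([(287,270),(53,187),(121,40),(349,122)],250,170,6),.008)
D['win']=(px([(148,150),(292,174),(279,242),(137,216)],299,180,4),px([(237,172),(120,142),(143,97),(262,130)],120,118,4),.075)
D['hous']=(px([(84,24),(369,88),(316,379),(30,318)],299,180,4),px([(267,305),(19,232),(137,30),(370,94)],120,118,4),.045)
for k,(a,b,z) in D.items():
    X=tri(a,b); print(k,'\n',X,'mean',X.mean(0))
    for nm,Y in (('tri',X),('top',plane('top',a,z)),('scene',plane('scene',b,z))):
        ey=(Y[0]+Y[3]-Y[1]-Y[2])/2; ex=(Y[0]+Y[1]-Y[2]-Y[3])/2
        print(nm,Y.mean(0),'L',np.hypot(*ex[:2]),np.hypot(*ey[:2]),'yaw',np.arctan2(-ey[0],ey[1]),np.arctan2(ex[1],ex[0]))
a=px([(133,70)],299,180,4);b=px([(231,244)],120,118,4)
print('btn',tri(a,b),plane('top',a,.067),plane('scene',b,.067))
for nm,a in (('bottlecap',(264,231)),('bottle',(275,243)),('rack',(373,213)),('tip',(494,229))):print(nm,plane('top',[np.array(a)/1.5625],.05))
E
```

```text
cas 
 [[0.5777 0.3224 0.0502]
 [0.5825 0.2283 0.045 ]
 [0.5187 0.2255 0.0482]
 [0.5135 0.3202 0.0483]] mean [0.5481 0.2741 0.0479]
tri [0.5481 0.2741 0.0479] L 0.06403916738702904 0.09452345986691595 yaw 0.05286979255927402 0.03884509576192533
top [0.5481 0.2726 0.049 ] L 0.06387759722165513 0.09634931242388584 yaw 0.04952448704676407 0.04713960540168151
scene [0.5484 0.2751 0.049 ] L 0.06459047466053247 0.09401235778755106 yaw 0.06743726018619241 0.028254156222148857
stand 
 [[ 0.6289  0.1036  0.0093]
 [ 0.5977 -0.0105  0.0055]
 [ 0.5114  0.0122  0.007 ]
 [ 0.5434  0.1269  0.0078]] mean [0.5704 0.058  0.0074]
tri [0.5704 0.058  0.0074] L 0.08895265507745205 0.11870810532030975 yaw -0.269417577491298 -0.2616428100669378
top [0.5705 0.0566 0.008 ] L 0.08902844331828207 0.11906351283358041 yaw -0.27082061178663097 -0.2640845674689301
scene [0.5705 0.0596 0.008 ] L 0.08878263042976677 0.11809752461959218 yaw -0.2584647234392455 -0.2571012792955754
win 
 [[ 0.5412 -0.2439  0.0783]
 [ 0.5273 -0.3353  0.0791]
 [ 0.4842 -0.3285  0.0771]
 [ 0.4992 -0.2369  0.0734]] mean [ 0.513  -0.2862  0.0
[... 375 characters left out ...]
-0.208   0.0464]
 [ 0.5888 -0.4026  0.0407]
 [ 0.3961 -0.3638  0.0433]
 [ 0.4329 -0.1733  0.0422]] mean [ 0.5111 -0.2869  0.0432]
tri [ 0.5111 -0.2869  0.0432] L 0.19679200902262306 0.19617174886354308 yaw -0.19211224067928706 -0.18767909388074405
top [ 0.5113 -0.2876  0.045 ] L 0.19690750194651216 0.19469087269202212 yaw -0.19588324163084161 -0.19236403979870378
scene [ 0.5125 -0.2849  0.045 ] L 0.19584073600889002 0.19520988959233412 yaw -0.1855902204203338 -0.1818091882647178
btn [[ 0.594  -0.2372  0.0672]] [[ 0.5941 -0.2377  0.067 ]] [[ 0.5938 -0.2367  0.067 ]]
bottlecap [[0.7205 0.1982 0.05  ]]
bottle [[0.6994 0.1775 0.05  ]]
rack [[0.7565 0.0096 0.05  ]]
tip [[ 0.733  -0.2005  0.05  ]]
```

```bash
cat > go.py <<'E'
import sys,numpy as np
from scipy.spatial.transform import Rotation as Ro
from station import ctrl
# tilt>0: tool points towards +y side; point c lies 'back' behind the TCP along tool z
def Rt(yaw,tilt):
    tx=np.array([-np.sin(yaw),np.cos(yaw),0]); ty=np.array([np.cos(yaw),np.sin(yaw),0])
    return np.c_[tx,ty,[0,0,-1]]@Ro.from_euler('y',tilt).as_matrix()
def go(c,yaw,tilt,back=.010):
    s=ctrl.sense(); q=s['tool_rot']; R0=Ro.from_quat(np.r_[q[1:],q[0]]); p=np.array(s['position'])
    R=Rt(yaw,tilt); t=np.array(c)+back*R[:,2]
    d=R0.inv().apply(t-p); r=(R0.inv()*Ro.from_matrix(R)).as_rotvec()
    print('row',np.round(d,4),np.round(r,4),'rows',np.linalg.norm(t-p)/.05,np.linalg.norm(r)/.15,'target',t.round(4))
if __name__=="__main__": a=list(map(float,sys.argv[1:])); go(a[:3],*a[3:])
E
python3 go.py .548 .274 .042 .048 -.785 -.13
```

```text
row [-0.3763 -0.0381  0.1077] [ 0.4516 -0.6934  1.0937] rows 7.865571460335557 9.143143219615588 target [0.5436 0.3658 0.134 ]
```

```bash
python3 shift.py '[[-0.12,-0.012,0.0,0.15,-0.23,0.36,0.085],[-0.25,-0.025,0.03,0.3,-0.46,0.73,0.085],[-0.376,-0.038,0.108,0.4516,-0.6934,1.0937,0.085],[-0.376,-0.038,0.108,0.4516,-0.6934,1.0937,0.085],[-0.376,-0.038,0.108,0.4516,-0.6934,1.0937,0.085],[-0.376,-0.038,0.108,0.4516,-0.6934,1.0937,0.085],[-0.376,-0.038,0.108,0.4516,-0.6934,1.0937,0.085],[-0.376,-0.038,0.108,0.4516,-0.6934,1.0937,0.085],[-0.376,-0.038,0.108,0.4516,-0.6934,1.0937,0.085],[-0.376,-0.038,0.108,0.4516,-0.6934,1.0937,0.085],[-0.376,-0.038,0.108,0.4516,-0.6934,1.0937,0.085],[-0.376,-0.038,0.108,0.4516,-0.6934,1.0937,0.085]]'; python3 go.py .548 .274 .042 .048 -.785 -.13; python3 -c "
from station import ctrl;print(ctrl.sense()['joints'])"
```

```text
time: 1.4
position: [0.5433, 0.3673, 0.1356]
tool_rot: [0.277, 0.637, 0.67, -0.262]
force: [-0.1, 0.2, 1.5]
finger_gap: 0.0854
gripper_force: 0.0
row [0.     0.0002 0.0022] [ 0.0029 -0.0031  0.0014] rows 0.044651899391435095 0.03010126903941981 target [0.5436 0.3658 0.134 ]
[ 0.6696406   0.86685117  1.01268115 -0.62279917  1.74472227  0.663661  ]
```

```bash
python3 shift.py '[[0,0,0.04,0,0,0,0.085],[0,0,0.08,0,0,0,0.085],[0,0,0.11,0,0,0,0.085],[0,0,0.13,0,0,0,0.085],[0,0,0.141,0,0,0,0.085],[0,0,0.141,0,0,0,0.085]]'; python3 go.py .548 .274 .042 .048 -.785; python3 - <<'E'
from station import ctrl
import cv2,numpy as np
from mont import crop
t=ctrl.capture("top")[:,:,::-1]; s=ctrl.capture("scene")[:,:,::-1]
cv2.imwrite("pics/m3.png",np.hstack([crop(t,90,170,80,80,5),crop(s,320,150,80,80,5)]))
E
```

```text
time: 2.0
position: [0.5479, 0.2665, 0.0348]
tool_rot: [0.276, 0.637, 0.669, -0.264]
force: [-0.0, 0.7, -0.0]
finger_gap: 0.0853
gripper_force: 0.0
row [ 0.0002  0.0005 -0.0004] [ 0.0001 -0.0012  0.0005] rows 0.012797822962310907 0.008753978994128466 target [0.5483 0.2669 0.0349]
```

View pics/m3.png

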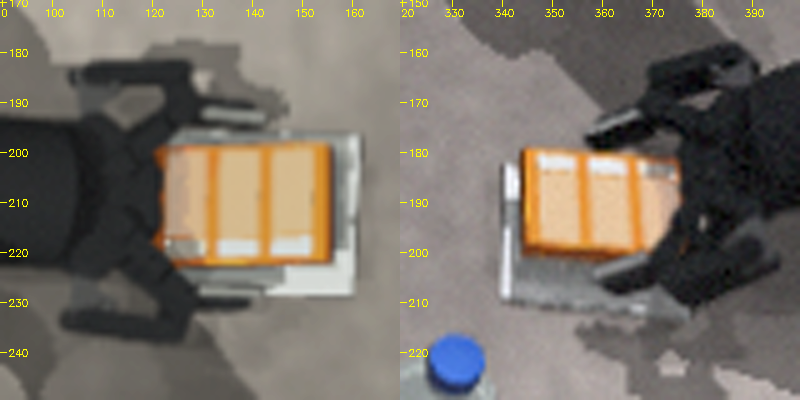

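The fingers straddle the cassette: tips reach u≈142 in the top view, and the cassette centre is at u≈139. I advance 4 mm more and close.

```bash
python3 shift.py '[[0,0,0.004,0,0,0,0.085],[0,0,0.004,0,0,0,0.06],[0,0,0.004,0,0,0,0.055],[0,0,0.004,0,0,0,0.055],[0,0,0.004,0,0,0,0.055],[0,0,0.004,0,0,0,0.055],[0,0,0.004,0,0,0,0.055],[0,0,0.004,0,0,0,0.055]]' 60; python3 go.py .548 .274 .20 .048 -.785 .014
```

```text
time: 2.9
position: [0.5489, 0.2645, 0.0322]
tool_rot: [0.277, 0.638, 0.669, -0.263]
force: [-0.5, 4.1, 5.6]
finger_gap: 0.0631
gripper_force: 66.2
row [-0.1117 -0.0002 -0.1116] [ 0.0014 -0.0012 -0.0009] rows 3.157399273802192 0.013774196665187267 target [0.5485 0.2641 0.1901]
```

```bash
python3 shift.py '[[-0.005,0,-0.005,0,0,0,0.055],[-0.015,0,-0.015,0,0,0,0.055],[-0.03,0,-0.03,0,0,0,0.055],[-0.055,0,-0.055,0,0,0,0.055],[-0.08,0,-0.08,0,0,0,0.055],[-0.1,0,-0.1,0,0,0,0.055],[-0.1,0,-0.1,0,0,0,0.055]]'; python3 go.py .5705 .058 .150 -.265 .785 .014;python3 - <<'E'
from station import ctrl
print(ctrl.sense()['joints'],ctrl.sense()['ft_torque'])
E
```

```text
time: 3.6
position: [0.5507, 0.2647, 0.1788]
tool_rot: [0.278, 0.639, 0.668, -0.26]
force: [0.5, 0.5, -2.1]
finger_gap: 0.0631
gripper_force: 65.9
row [-0.1134  0.0127  0.1669] [0.0092 1.5503 0.3467] rows 4.0438901832206495 10.590822713239392 target [0.5731 0.0676 0.1401]
[ 0.55065783  0.64679107  1.26349372 -0.67073016  1.64885457  0.59953538] [ 0.48499963 -0.01593125  0.05656121]
```

```bash
python3 shift.py '[[-0.008,0,0.008,0,0.1,0.02,0.055],[-0.02,0.002,0.022,0,0.25,0.05,0.055],[-0.03,0.003,0.038,0,0.4,0.09,0.055],[-0.04,0.004,0.056,0,0.55,0.12,0.055],[-0.05,0.006,0.075,0.005,0.7,0.15,0.055],[-0.062,0.007,0.095,0.005,0.85,0.19,0.055],[-0.076,0.008,0.115,0.006,1.0,0.22,0.055],[-0.09,0.009,0.135,0.007,1.15,0.255,0.055],[-0.1,0.01,0.15,0.008,1.29,0.29,0.055],[-0.108,0.012,0.16,0.009,1.42,0.32,0.055],[-0.1134,0.0127,0.1669,0.0092,1.55,0.3467,0.055],[-0.1134,0.0127,0.1669,0.0092,1.55,0.3467,0.055]]'; python3 shift.py '[[0,0,0,0,0,0,0.055],[0,0,0,0,0,0,0.055]]'; python3 go.py .5705 .058 .150 -.265 .785 .014;python3 - <<'E'
from station import ctrl
import cv2,numpy as np
from mont import crop
print(ctrl.sense()['joints'],ctrl.sense()['ft_torque'])
t=ctrl.capture("top")[:,:,::-1]; s=ctrl.capture("scene")[:,:,::-1]
cv2.imwrite("pics/m4.png",np.hstack([crop(t,170,150,100,100,4),crop(s,230,120,100,100,4)]))
E
```

```text
time: 4.8
position: [0.5688, 0.0638, 0.1313]
tool_rot: [-0.236, 0.738, 0.557, 0.299]
force: [0.5, -0.3, -2.8]
finger_gap: 0.0633
gripper_force: 66.2
time: 5.0
position: [0.5705, 0.0676, 0.1351]
tool_rot: [-0.233, 0.735, 0.562, 0.299]
force: [0.4, -0.6, -0.8]
finger_gap: 0.0629
gripper_force: 66.1
row [ 0.0039  0.0025 -0.0031] [-0.0062  0.0077 -0.0033] rows 0.1118407504180783 0.0695154366619631 target [0.5731 0.0676 0.1401]
[-0.47582841  0.29324285  1.85238591  0.78770723  1.30851516 -0.5488359 ] [-0.5200203   0.10776149  0.0237485 ]
```

View pics/m4.png

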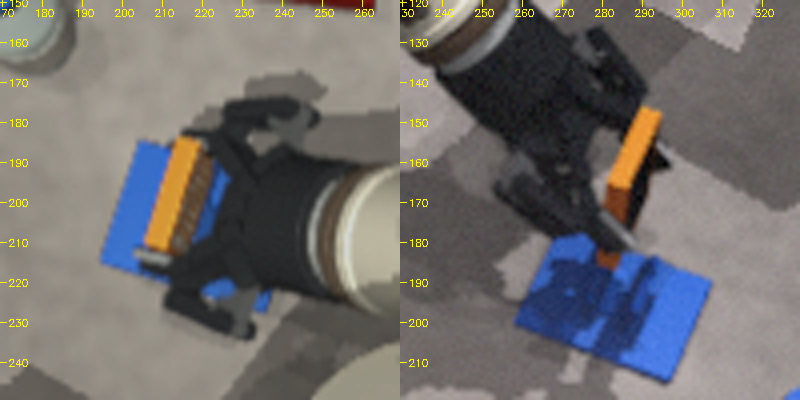

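The cassette hangs upright over the stand. In the top view its end strip runs from (175,137) to (160,250) of the crop, and in the scene view from (653,110) to (619,186). I triangulate that strip.

```bash
python3 - <<'E'
from geo import *
np.set_printoptions(precision=4,suppress=True)
a=px([(175,137),(203,140),(172,252),(146,247)],170,150,4); b=px([(230,188),(208,184),(243,108),(261,113)],230,120,4)
X=tri(a,b); print(X,X.mean(0)); ex=(X[0]+X[1]-X[2]-X[3])/2; ey=(X[0]+X[3]-X[1]-X[2])/2
print(ex,np.arctan2(ex[1],ex[0]),ey)
E
```

```text
[[0.6    0.0583 0.1941]
 [0.5987 0.0436 0.1935]
 [0.5353 0.0593 0.1905]
 [0.5378 0.0724 0.1911]] [0.5679 0.0584 0.1923]
[ 0.0628 -0.0149  0.003 ] -0.23247371287714322 [0.0019 0.0139 0.0006]
```

```bash
python3 shift.py '[[0.004,0.0025,-0.003,-0.006,0.008,-0.003,0.055],[0.004,0.0025,-0.003,-0.006,0.008,-0.003,0.055],[0.004,0.0025,-0.003,-0.006,0.008,-0.003,0.055]]'; python3 go.py .5705 .058 .080 -.265 .785 .014
```

```text
time: 5.4
position: [0.5736, 0.067, 0.1404]
tool_rot: [-0.232, 0.734, 0.561, 0.305]
force: [0.1, 0.4, -1.5]
finger_gap: 0.063
gripper_force: 66.1
row [-0.0495 -0.0006  0.0499] [ 0.001  -0.0013 -0.0003] rows 1.4058309947528482 0.01138591522009406 target [0.5731 0.0676 0.0701]
```

```bash
python3 shift.py '[[-0.012,0,0.012,0,0,0,0.055],[-0.025,0,0.025,0,0,0,0.055],[-0.036,0,0.036,0,0,0,0.055],[-0.045,-0.0005,0.046,0,0,0,0.055],[-0.05,-0.0005,0.051,0,0,0,0.055],[-0.055,-0.0005,0.056,0,0,0,0.055],[-0.06,-0.0005,0.061,0,0,0,0.055],[-0.06,-0.0005,0.061,0,0,0,0.055]]'; python3 go.py .5705 .058 .057 -.265 .785 .014
```

```text
time: 6.2
position: [0.5727, 0.0677, 0.0536]
tool_rot: [-0.233, 0.734, 0.56, 0.304]
force: [0.7, 0.0, -2.3]
finger_gap: 0.063
gripper_force: 66.1
row [-0.0047  0.0004  0.0046] [ 0.0001 -0.0019 -0.0023] rows 0.130775980714823 0.019821446213495204 target [0.5731 0.0676 0.0471]
```

```bash
python3 shift.py '[[-0.001,0,0.001,0,0,0,0.055],[-0.002,0,0.002,0,0,0,0.055],[-0.003,0,0.003,0,0,0,0.055],[-0.004,0,0.004,0,0,0,0.055],[-0.004,0,0.004,0,0,0,0.055]]'; python3 shift.py '[[-0.001,0,0.001,0,0,0,0.055],[-0.001,0,0.001,0,0,0,0.055]]'
```

```text
time: 6.7
position: [0.573, 0.0677, 0.0486]
tool_rot: [-0.233, 0.734, 0.56, 0.305]
force: [0.5, 0.3, -1.4]
finger_gap: 0.0628
gripper_force: 66.1
time: 6.9
position: [0.5729, 0.0677, 0.0471]
tool_rot: [-0.233, 0.734, 0.56, 0.304]
force: [-0.1, 1.6, -1.8]
finger_gap: 0.0628
gripper_force: 66.1
```

```bash
python3 shift.py '[[-0.0007,0,0.0007,0,0,0,0.055],[-0.0007,0,0.0007,0,0,0,0.055]]'; python3 shift.py '[[-0.0007,0,0.0007,0,0,0,0.055],[-0.0007,0,0.0007,0,0,0,0.055]]'
```

```text
time: 7.1
position: [0.5731, 0.0677, 0.0465]
tool_rot: [-0.233, 0.734, 0.56, 0.305]
force: [0.3, 0.4, 0.5]
finger_gap: 0.0632
gripper_force: 66.2
time: 7.3
position: [0.5732, 0.0677, 0.0465]
tool_rot: [-0.233, 0.734, 0.56, 0.305]
force: [-3.7, -1.1, 7.0]
finger_gap: 0.0637
gripper_force: 67.0
```

Contact with the slot floor came where predicted (cassette centre about 56 mm up). I release, back out along the tool axis and check.

```bash
python3 shift.py '[[0,0,0,0,0,0,0.068],[0,0,0,0,0,0,0.075],[0,0,0,0,0,0,0.085],[0,0,0,0,0,0,0.085],[0,0,0,0,0,0,0.085]]'; python3 shift.py '[[0,0,-0.01,0,0,0,0.085],[0,0,-0.03,0,0,0,0.085],[0,0,-0.06,0,0,0,0.085],[0,0,-0.1,0,0,0,0.085],[0,0,-0.14,0,0,0,0.085],[0,0,-0.18,0,0,0,0.085],[0,0,-0.2,0,0,0,0.085],[0,0,-0.2,0,0,0,0.085]]'; python3 go.py .5705 .058 .058 -.265 -.785 -.15;  python3 - <<'E'
from station import ctrl
import cv2,numpy as np
from mont import crop
print(ctrl.sense()['joints'])
t=ctrl.capture("top")[:,:,::-1]; s=ctrl.capture("scene")[:,:,::-1]
cv2.imwrite("pics/m5.png",np.hstack([crop(t,180,170,80,80,5),crop(s,245,145,80,80,5)]))
E
```

```text
time: 7.8
position: [0.573, 0.0677, 0.0452]
tool_rot: [-0.233, 0.734, 0.56, 0.305]
force: [-0.1, -1.0, 0.6]
finger_gap: 0.0849
gripper_force: 0.0
time: 8.6
position: [0.5369, -0.0721, 0.1892]
tool_rot: [-0.23, 0.735, 0.56, 0.305]
force: [-0.5, -0.4, -0.5]
finger_gap: 0.0845
gripper_force: 0.0
row [ 0.1525 -0.003   0.1875] [ 0.0055 -1.569  -0.0053] rows 4.83448957865207 10.459799566887897 target [0.5983 0.1603 0.1641]
[-0.73426838  0.25059942  1.78192565  0.68576499  1.53567493 -0.64567155]
```

View pics/m5.png

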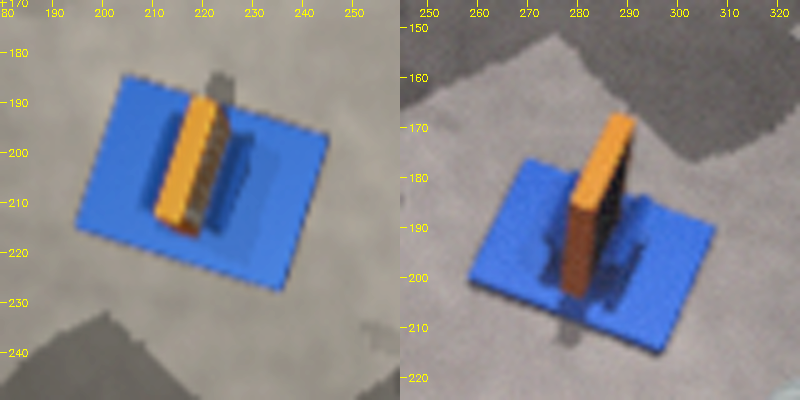

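The cassette stands upright in the slot; its top strip shows in both views, and its +x side goes down to (574,296) of the scene crop. I check position and lean.

```bash
python3 - <<'E'
from geo import *
np.set_printoptions(precision=4,suppress=True)
a=px([(193,96),(217,98),(182,224),(155,217)],180,170,5); b=px([(195,210),(170,208),(213,114),(235,119)],245,145,5)
X=tri(a,b); print(X,X.mean(0)); ex=(X[0]+X[1]-X[2]-X[3])/2; print(ex,np.arctan2(ex[1],ex[0]))
print('top@.104',plane('top',a,.104).mean(0)); S=plane('scene',b,.104); print('scene@.104',S,S.mean(0))
print('bottom +x side',plane('scene',px([(185,298),(163,294)],245,145,5),.008))
E
```

```text
[[0.6028 0.0558 0.1051]
 [0.6024 0.0433 0.1036]
 [0.5389 0.0592 0.1026]
 [0.5419 0.0719 0.1048]] [0.5715 0.0576 0.104 ]
[ 0.0622 -0.0161  0.0007] -0.2526993966283098
top@.104 [0.5716 0.0564 0.104 ]
scene@.104 [[0.6019 0.0572 0.104 ]
 [0.6025 0.0441 0.104 ]
 [0.5396 0.0608 0.104 ]
 [0.5412 0.0729 0.104 ]] [0.5713 0.0588 0.104 ]
bottom +x side [[0.6009 0.0578 0.008 ]
 [0.6001 0.0452 0.008 ]]
```

```bash
python3 shift.py '[[0.01,0,0.008,0,-0.13,0,0.085],[0.02,0,0.02,0,-0.28,0,0.085],[0.035,0,0.035,0,-0.43,0,0.085],[0.05,-0.001,0.05,0,-0.58,-0.001,0.085],[0.065,-0.001,0.07,0.001,-0.73,-0.002,0.085],[0.08,-0.001,0.09,0.002,-0.88,-0.002,0.085],[0.095,-0.001,0.11,0.003,-1.03,-0.003,0.085],[0.11,-0.002,0.13,0.004,-1.18,-0.004,0.085],[0.125,-0.002,0.15,0.005,-1.33,-0.004,0.085],[0.14,-0.003,0.17,0.005,-1.47,-0.005,0.085],[0.1525,-0.003,0.1875,0.0055,-1.569,-0.0053,0.085],[0.1525,-0.003,0.1875,0.0055,-1.569,-0.0053,0.085]]'; python3 shift.py '[[0,0,0,0,0,0,0.085],[0,0,0,0,0,0,0.085],[0,0,0,0,0,0,0.085]]'; python3 go.py .5715 .058 .058 -.26 -.785 -.08; python3 -c "
from station import ctrl;print(ctrl.sense()['joints'])"
```

```text
time: 9.9
position: [0.5928, 0.1682, 0.1537]
tool_rot: [0.229, 0.728, 0.567, -0.309]
force: [-0.7, -0.3, -1.3]
finger_gap: 0.0852
gripper_force: 0.0
time: 10.2
position: [0.5966, 0.1627, 0.1638]
tool_rot: [0.23, 0.734, 0.563, -0.303]
force: [0.1, -0.4, 0.4]
finger_gap: 0.0849
gripper_force: 0.0
row [-0.0017  0.003   0.0709] [-0.0049 -0.0046 -0.    ] rows 1.4200578558012282 0.045054580311923144 target [0.586  0.1126 0.1146]
[ 0.34630942  0.7359604   1.15957852 -0.62186959  1.72848219  0.6635855 ]
```

```bash
python3 shift.py '[[-0.0017,0.003,0.03,-0.005,-0.0046,0,0.085],[-0.0017,0.003,0.0709,-0.005,-0.0046,0,0.085],[-0.0017,0.003,0.0709,-0.005,-0.0046,0,0.085],[-0.0017,0.003,0.0709,-0.005,-0.0046,0,0.085]]'; python3 go.py .5715 .058 .058 -.26 -.785 .014
```

```text
time: 10.6
position: [0.5854, 0.1124, 0.1139]
tool_rot: [0.233, 0.732, 0.563, -0.304]
force: [1.1, 0.0, 0.2]
finger_gap: 0.0849
gripper_force: 0.0
row [-0.0001  0.0007  0.0932] [-0.0018  0.0015  0.0008] rows 1.863993054143006 0.016135793275957187 target [0.569  0.0484 0.0481]
```

```bash
python3 shift.py '[[0,0,0.02,0,0,0,0.085],[0,0.0005,0.045,0,0,0,0.085],[0,0.0005,0.07,0,0,0,0.085],[0,0.0005,0.085,0,0,0,0.085],[0,0.0005,0.093,0,0,0,0.085],[0,0.0005,0.093,0,0,0,0.085]]'; python3 shift.py '[[0,0,0,0,0,0,0.07],[0,0,0,0,0,0,0.065],[0,0,0,0,0,0,0.06],[0,0,0,0,0,0,0.055],[0,0,0,0,0,0,0.055],[0,0,0,0,0,0,0.055],[0,0,0,0,0,0,0.055]]' 60;python3 go.py .5715 .058 .160 -.26 -.785 .014
```

```text
time: 11.2
position: [0.5694, 0.0497, 0.0477]
tool_rot: [0.233, 0.732, 0.564, -0.304]
force: [-0.0, 0.9, 0.1]
finger_gap: 0.0849
gripper_force: 0.0
time: 11.9
position: [0.5701, 0.0505, 0.0486]
tool_rot: [0.234, 0.732, 0.564, -0.303]
force: [0.3, 4.1, 5.2]
finger_gap: 0.063
gripper_force: 66.2
row [-0.0734 -0.0006 -0.0701] [0.0017 0.001  0.0014] rows 2.030130448294254 0.016109087474159182 target [0.569  0.0484 0.1501]
```

```bash
python3 shift.py '[[-0.005,0,-0.005,0,0,0,0.055],[-0.015,0,-0.015,0,0,0,0.055],[-0.03,0,-0.03,0,0,0,0.055],[-0.05,0,-0.05,0,0,0,0.055],[-0.07,0,-0.07,0,0,0,0.055],[-0.08,0,-0.08,0,0,0,0.055],[-0.08,0,-0.08,0,0,0,0.055],[-0.08,0,-0.08,0,0,0,0.055]]';python3 go.py .5125 -.287 .160 -.19 .785 .014; python3 -c "
from station import ctrl;print(ctrl.sense()['joints'])"
```

```text
time: 12.7
position: [0.5689, 0.05, 0.1596]
tool_rot: [0.233, 0.732, 0.564, -0.304]
force: [-1.0, 0.5, -1.8]
finger_gap: 0.063
gripper_force: 65.7
row [-0.2267  0.031   0.2405] [-0.0034  1.5707 -0.0762] rows 6.638171869232333 10.483766514473945 target [ 0.5144 -0.2773  0.1501]
[ 0.20397871  0.56589718  1.42668792 -0.68480523  1.57160065  0.6133819 ]
```

```bash
python3 shift.py '[[-0.012,0.001,0.012,0,0.12,-0.005,0.055],[-0.03,0.004,0.03,0,0.27,-0.012,0.055],[-0.055,0.008,0.057,0,0.42,-0.02,0.055],[-0.08,0.011,0.084,-0.001,0.57,-0.027,0.055],[-0.105,0.014,0.11,-0.001,0.72,-0.035,0.055],[-0.13,0.018,0.137,-0.002,0.87,-0.042,0.055],[-0.155,0.021,0.163,-0.002,1.02,-0.05,0.055],[-0.178,0.024,0.188,-0.003,1.17,-0.057,0.055],[-0.2,0.027,0.211,-0.003,1.32,-0.064,0.055],[-0.216,0.03,0.23,-0.003,1.46,-0.07,0.055],[-0.2267,0.031,0.2405,-0.0034,1.5707,-0.0762,0.055],[-0.2267,0.031,0.2405,-0.0034,1.5707,-0.0762,0.055]]'; python3 shift.py '[[0,0,0,0,0,0,0.055],[0,0,0,0,0,0,0.055],[0,0,0,0,0,0,0.055],[0,0,0,0,0,0,0.055]]';python3 go.py .5125 -.287 .110 -.19 .785 .014; python3 -c "
from station import ctrl;print(ctrl.sense()['joints'])"
```

```text
time: 13.9
position: [0.5121, -0.2799, 0.1458]
tool_rot: [-0.247, 0.714, 0.585, 0.296]
force: [-0.2, -0.4, -1.8]
finger_gap: 0.063
gripper_force: 66.0
time: 14.3
position: [0.5154, -0.2763, 0.1519]
tool_rot: [-0.243, 0.712, 0.59, 0.295]
force: [-0.2, 0.4, -0.8]
finger_gap: 0.0631
gripper_force: 66.0
row [-0.0373 -0.001   0.0359] [-0.0001  0.0017  0.0027] rows 1.0359531847119767 0.021373872611369353 target [ 0.5144 -0.2773  0.1001]
[-0.9678549   0.58591615  1.41297391  0.53386675  1.72785198 -0.85775628]
```

```bash
python3 shift.py '[[-0.012,0,0.012,0,0,0,0.055],[-0.025,-0.001,0.025,0,0.0017,0.0027,0.055],[-0.0373,-0.001,0.0359,0,0.0017,0.0027,0.055],[-0.0373,-0.001,0.0359,0,0.0017,0.0027,0.055],[-0.0373,-0.001,0.0359,0,0.0017,0.0027,0.055]]';python3 go.py .5125 -.287 .082 -.19 .785 .014; python3 - <<'E'
from station import ctrl
import cv2,numpy as np
from mont import crop
t=ctrl.capture("top")[:,:,::-1]; s=ctrl.capture("scene")[:,:,::-1]
cv2.imwrite("pics/m6.png",np.hstack([crop(t,310,190,80,80,5),crop(s,130,115,80,80,5)]))
E
```

```text
time: 14.8
position: [0.5135, -0.2778, 0.0984]
tool_rot: [-0.245, 0.713, 0.587, 0.296]
force: [-0.5, 0.4, -0.2]
finger_gap: 0.0629
gripper_force: 66.0
row [-0.0182  0.0008  0.019 ] [-0.0003 -0.0032 -0.003 ] rows 0.5269182302196048 0.029352054191371393 target [ 0.5144 -0.2773  0.0721]
```

View pics/m6.png

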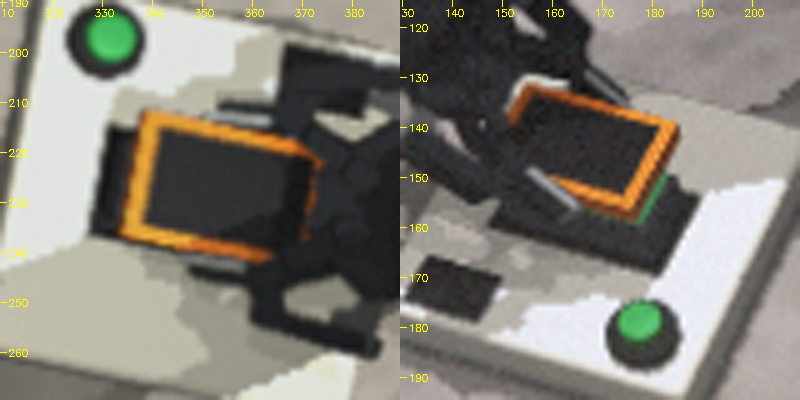

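The cassette is back (black panel) up above the window. In the top crop its +y end corners are at (143,109) and (120,236), and in the scene crop at (635,219) and (680,124). I measure the offset from the window.

```bash
python3 - <<'E'
from geo import *
np.set_printoptions(precision=4,suppress=True)
a=px([(143,109),(120,236),(322,152)],310,190,5); b=px([(235,219),(280,124),(123,85)],130,115,5)
X=tri(a[:2],b[:2]); print('tri',X)
A=plane('top',a,.1155);B=plane('scene',b,.1155);print(A,B,sep='\n')
print('centre top',(A[1]+A[2])/2,'scene',(B[0]+B[2])/2,'avg',((A[1]+A[2])/2+(B[0]+B[2])/2)/2)
for v in (A[0]-A[1],B[0]-B[1]): print('yaw short',np.arctan2(v[1],v[0]),np.hypot(*v[:2]))
for v in (A[0]-A[2],B[1]-B[2]): print('yaw long',np.arctan2(-v[0],v[1]),np.hypot(*v[:2]))
E
```

```text
tri [[ 0.5531 -0.2438  0.1055]
 [ 0.4901 -0.2312  0.1122]]
[[ 0.5523 -0.2427  0.1155]
 [ 0.4901 -0.2309  0.1155]
 [ 0.5328 -0.3319  0.1155]]
[[ 0.5599 -0.2393  0.1155]
 [ 0.4926 -0.2298  0.1155]
 [ 0.4769 -0.3256  0.1155]]
centre top [ 0.5115 -0.2814  0.1155] scene [ 0.5184 -0.2825  0.1155] avg [ 0.515  -0.2819  0.1155]
yaw short -0.1863153212219711 0.06328197735934829
yaw short -0.14139466269825185 0.06797527293225293
yaw long -0.21464511897265395 0.09131736303863032
yaw long -0.16211408532157368 0.09711792003940838
```

```bash
python3 go.py .5117 -.2895 .090 -.19 .785 .014
```

```text
row [-0.0148 -0.0003  0.013 ] [ 0.0013 -0.001  -0.0014] rows 0.39438276107274584 0.014370456956951227 target [ 0.5136 -0.2798  0.0801]
```

```bash
python3 shift.py '[[-0.005,0,0.004,0,0,0,0.055],[-0.01,0,0.0085,0,0,0,0.055],[-0.0148,0,0.013,0,0,0,0.055],[-0.0148,0,0.013,0,0,0,0.055],[-0.0148,0,0.013,0,0,0,0.055]]'; python3 shift.py '[[-0.001,0,0.001,0,0,0,0.055],[-0.002,0,0.002,0,0,0,0.055],[-0.002,0,0.002,0,0,0,0.055]]';  python3 shift.py '[[-0.0007,0,0.0007,0,0,0,0.055],[-0.0007,0,0.0007,0,0,0,0.055]]'
```

```text
time: 15.4
position: [0.5135, -0.2792, 0.0794]
tool_rot: [-0.244, 0.713, 0.587, 0.295]
force: [0.4, 0.2, -1.5]
finger_gap: 0.0632
gripper_force: 66.0
time: 15.7
position: [0.5135, -0.2794, 0.0768]
tool_rot: [-0.244, 0.713, 0.587, 0.295]
force: [-0.1, -0.6, -1.1]
finger_gap: 0.0631
gripper_force: 66.0
time: 15.9
position: [0.5135, -0.2794, 0.0758]
tool_rot: [-0.244, 0.713, 0.587, 0.295]
force: [-0.4, 0.5, -1.9]
finger_gap: 0.063
gripper_force: 66.0
```

```bash
for i in 1; do python3 shift.py '[[-0.0007,0,0.0007,0,0,0,0.055],[-0.0007,0,0.0007,0,0,0,0.055]]'; done; python3 shift.py '[[-0.0007,0,0.0007,0,0,0,0.055],[-0.0007,0,0.0007,0,0,0,0.055]]'
```

```text
time: 16.1
position: [0.5136, -0.2794, 0.0755]
tool_rot: [-0.244, 0.713, 0.588, 0.296]
force: [-2.7, 0.4, 4.4]
finger_gap: 0.0629
gripper_force: 66.5
time: 16.3
position: [0.5136, -0.2794, 0.0755]
tool_rot: [-0.244, 0.712, 0.588, 0.296]
force: [-4.1, 0.8, 8.6]
finger_gap: 0.0633
gripper_force: 66.8
```

```bash
python3 shift.py '[[-0.0004,0,0.0004,0,0,0,0.055],[-0.0004,0,0.0004,0,0,0,0.055]]'
```

```text
time: 16.5
position: [0.5136, -0.2794, 0.0755]
tool_rot: [-0.245, 0.712, 0.588, 0.296]
force: [-3.9, 2.5, 11.4]
finger_gap: 0.0631
gripper_force: 67.3
```

```bash
python3 shift.py '[[0,0,0,0,0,0,0.068],[0,0,0,0,0,0,0.075],[0,0,0,0,0,0,0.085],[0,0,0,0,0,0,0.085],[0,0,0,0,0,0,0.085]]'; python3 shift.py '[[0,0,-0.01,0,0,0,0.085],[0,0,-0.03,0,0,0,0.085],[0,0,-0.06,0,0,0,0.085],[0,0,-0.1,0,0,0,0.085],[0,0,-0.14,0,0,0,0.085],[0,0,-0.18,0,0,0,0.085],[0,0,-0.18,0,0,0,0.085],[0,0,-0.18,0,0,0,0.085]]'; python3 - <<'E'
from station import ctrl
import cv2,numpy as np
from mont import crop
t=ctrl.capture("top")[:,:,::-1]; s=ctrl.capture("scene")[:,:,::-1]
cv2.imwrite("pics/m7.png",np.hstack([crop(t,310,190,80,80,5),crop(s,130,115,80,80,5)]))
E
```

```text
time: 17.0
position: [0.5135, -0.2794, 0.0731]
tool_rot: [-0.244, 0.713, 0.587, 0.295]
force: [0.3, -0.4, 0.9]
finger_gap: 0.0849
gripper_force: 0.0
time: 17.8
position: [0.4892, -0.4056, 0.2011]
tool_rot: [-0.243, 0.713, 0.587, 0.295]
force: [1.4, 0.9, -0.3]
finger_gap: 0.085
gripper_force: 0.0
```

View pics/m7.png

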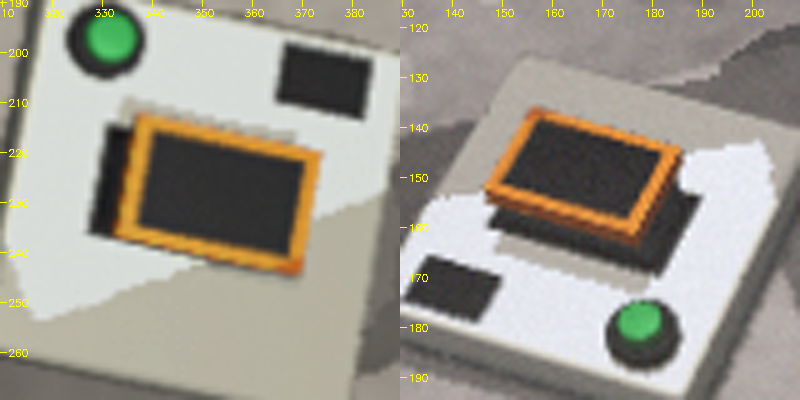

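The cassette lies flat, back up, on the pedestal, with its corners visible in both crops. I check centring against the window.

```bash
python3 - <<'E'
from geo import *
np.set_printoptions(precision=4,suppress=True)
a=px([(138,113),(322,151),(301,271),(118,236)],310,190,5); b=px([(236,234),(88,189),(137,108),(282,150)],130,115,5)
X=tri(a,b)
for Y in (X,plane('top',a,.089),plane('scene',b,.089)):
    ey=(Y[0]+Y[3]-Y[1]-Y[2])/2; ex=(Y[0]+Y[1]-Y[2]-Y[3])/2
    print(Y.mean(0),np.hypot(*ex[:2]),np.hypot(*ey[:2]),'yaw',np.arctan2(-ey[0],ey[1]),np.arctan2(ex[1],ex[0]))
print(X[:,2])
E
python3 go.py .594 -.2372 .15 -.19 0 0
```

```text
[ 0.5131 -0.2856  0.0908] 0.062254301243749116 0.09308533663348317 yaw -0.1840999456790757 -0.18698897387235436
[ 0.5135 -0.2879  0.089 ] 0.06227744449653478 0.09524711716550066 yaw -0.17656097534428808 -0.18084191561577956
[ 0.5119 -0.2844  0.089 ] 0.06203015009586019 0.0932382651958235 yaw -0.20395512788480755 -0.20087615350150728
[0.0902 0.0922 0.0923 0.0887]
row [0.0943 0.0714 0.1645] [-0.0019 -0.7883 -0.0023] rows 4.052602885632933 5.25536485093385 target [ 0.594  -0.2372  0.15  ]
```

```bash
python3 shift.py '[[0.02,0.012,0.028,0,-0.13,0,0],[0.035,0.025,0.06,0,-0.28,0,0],[0.05,0.04,0.09,0,-0.43,0,0],[0.07,0.055,0.12,-0.001,-0.58,-0.001,0],[0.085,0.065,0.145,-0.002,-0.72,-0.002,0],[0.0943,0.0714,0.1645,-0.002,-0.7883,-0.002,0],[0.0943,0.0714,0.1645,-0.002,-0.7883,-0.002,0],[0.0943,0.0714,0.1645,-0.002,-0.7883,-0.002,0],[0.0943,0.0714,0.1645,-0.002,-0.7883,-0.002,0]]'; python3 go.py .594 -.2372 .083 -.19 0 0
```

```text
time: 18.8
position: [0.5936, -0.2389, 0.1503]
tool_rot: [0.001, 0.771, 0.636, -0.0]
force: [-0.5, -0.1, 0.3]
finger_gap: -0.0
gripper_force: 0.0
row [0.0018 0.     0.0673] [ 0.0004  0.0013 -0.0014] rows 1.346633220705791 0.012827095693284144 target [ 0.594  -0.2372  0.083 ]
```

```bash
python3 shift.py '[[0,0,0.02,0,0,0,0],[0.0018,0,0.045,0,0,0,0],[0.0018,0,0.06,0,0,0,0],[0.0018,0,0.067,0,0,0,0],[0.0018,0,0.067,0,0,0,0]]'; python3 shift.py '[[0,0,0.002,0,0,0,0],[0,0,0.004,0,0,0,0],[0,0,0.006,0,0,0,0],[0,0,0.008,0,0,0,0],[0,0,0.008,0,0,0,0]]'
```

```text
time: 19.3
position: [0.5939, -0.2373, 0.0829]
tool_rot: [0.0, 0.772, 0.636, -0.001]
force: [-0.3, 0.2, 0.8]
finger_gap: -0.0002
gripper_force: 0.0
time: 19.8
position: [0.5952, -0.237, 0.0763]
tool_rot: [0.002, 0.771, 0.637, -0.0]
force: [0.4, -0.2, 1.0]
finger_gap: 0.0
gripper_force: 0.9
```

```bash
python3 shift.py '[[0,0,0.002,0,0,0,0],[0,0,0.004,0,0,0,0],[0,0,0.005,0,0,0,0],[0,0,0.005,0,0,0,0],[0,0,0.005,0,0,0,0]]'; python3 shift.py '[[0,0,0.0015,0,0,0,0],[0,0,0.003,0,0,0,0],[0,0,0.003,0,0,0,0],[0,0,0.003,0,0,0,0]]'
```

```text
time: 20.3
position: [0.5952, -0.237, 0.072]
tool_rot: [0.002, 0.771, 0.637, -0.0]
force: [0.1, 0.4, 7.7]
finger_gap: -0.0002
gripper_force: 3.5
time: 20.7
position: [0.5954, -0.2372, 0.0717]
tool_rot: [0.002, 0.771, 0.637, -0.0]
force: [-8.0, 4.8, 22.0]
finger_gap: -0.0001
gripper_force: 11.0
```

Hard stop at fingertip height 60.7 mm means the button is fully down. I retract straight up and take a final look.

```bash
python3 shift.py '[[0,0,-0.005,0,0,0,0],[0,0,-0.02,0,0,0,0],[0,0,-0.05,0,0,0,0],[0,0,-0.09,0,0,0,0],[0,0,-0.13,0,0,0,0],[-0.04,0,-0.16,0,0,0,0],[-0.08,0.0,-0.18,0,0,0,0],[0.08,0,-0.18,0,0,0,0],[0.12,0,-0.18,0,0,0,0],[0.15,0,-0.18,0,0,0,0],[0.15,0,-0.18,0,0,0,0]]'; python3 shift.py '[[0,0,0,0,0,0,0],[0,0,0,0,0,0,0],[0,0,0,0,0,0,0],[0,0,0,0,0,0,0],[0,0,0,0,0,0,0]]'; python3 - <<'E'
from station import ctrl
import cv2,numpy as np
from mont import crop
t=ctrl.capture("top")[:,:,::-1]; s=ctrl.capture("scene")[:,:,::-1]
cv2.imwrite("pics/m8.png",np.hstack([crop(t,310,190,80,80,5),crop(s,130,115,80,80,5)]))
E
```

```text
time: 21.8
position: [0.6169, -0.117, 0.2477]
tool_rot: [0.001, 0.772, 0.636, -0.0]
force: [0.2, 0.6, -0.8]
finger_gap: 0.0004
gripper_force: 0.0
time: 22.3
position: [0.617, -0.1199, 0.2476]
tool_rot: [0.001, 0.772, 0.636, -0.0]
force: [1.5, 0.5, 0.3]
finger_gap: 0.0002
gripper_force: 0.0
```

View pics/m8.png

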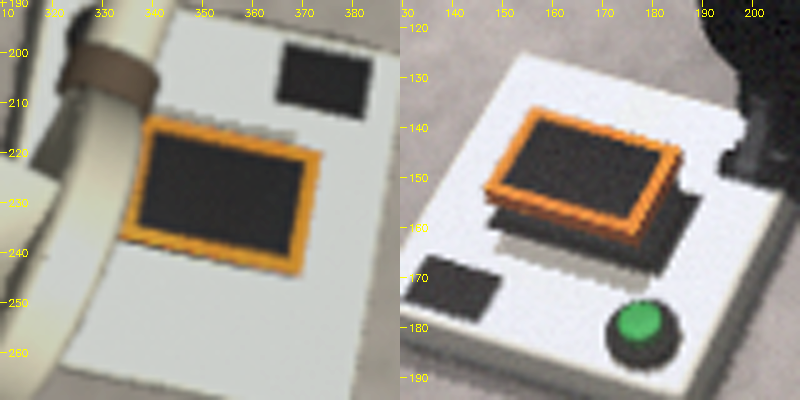

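The cassette's corners are unchanged ((322,151) and (300,273) in the top crop). The button, at (639,320) in the scene crop, is back up, and the arm is clear. I hand in the job.

```bash
python3 -c "
from station import ctrl;print(ctrl.sign_off())"
```

```text
the job is handed in; nothing more can be done
None
```

I turned the cassette over and laid it face down, released, on the scanner window, about 1–2 mm off centre and nearly in line with it by the cameras; I then pressed start fully, saw it spring back, and handed in at 22 s with no verdict returned.

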